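# Raise the platen of a flattening press with its lever

### The arm

A 6-joint arm with a two-finger parallel gripper is mounted at the origin on the work surface. World frame = base frame: x ahead of the robot, y to its left, z up, the work surface at z = 0. Lengths are in mm, angles in rad, forces in N, time in s.
With the tool pointing down it reaches from about 350 to 975 mm from the base axis. Payload 7.1 kg.
Tool frame: the origin (TCP) lies at the very end of the fingers, on their centre line; the grasp point (between the pads) lies 19 mm behind it (ctrl.tcp_to_grasp is the distance from the TCP to the grasp point, in mm); z points along the fingers, x is the direction in which the jaws open and shut, and the axes are right-handed (so a half turn about z gives the same grasp; the last joint's range is limited). The gripper opens to 88 mm and grips with 3 to 60 N. Pads are 20 mm wide; open, the fingers measure 115 mm over their backs; the gripper's body (75 mm by 178 mm) begins 61 mm behind the grasp point.
Start: joints at [-0.019, 0.423, 1.63, -0, 1.089, -0.019], TCP at [624.984, 0.026, 222.675] pointing down, gripper open.
Joint ranges: [-3, 3], [-0.9, 2.11], [0.09, 2.58], [-1.31, 4.45], [0.11, 2.69], [-2.54, 2.54]. Speed limits (rad/s): [2.39, 2.39, 3.01, 3.14, 3.14, 3.14].

### API

Orientations are given as a rotation vector (axis times angle).
In Python, from workcell import get_obs, viewer, ctrl, masks_of gives the robot as it stands. The module is installed in compiled form; this text tells all that it offers.
- The arm moves only by the shell command python3 -m inch 'ROWS'. ROWS is JSON, a list of rows, each an object of numbers: "tx", "ty", "tz": the shift along the tool's x, y, z in cm; "ax", "ay", "az": the turn, a rotation vector about the tool's x, y, z in degrees; "jaw": the opening, from 0 (shut) to 1 (fully open). In form: [{"tx": .., "ty": .., "tz": .., "ax": .., "ay": .., "az": .., "jaw": ..}, ...]. A call has 1 to 12 rows; each row shifts and turns the commanded pose from where the row before left it, along the tool's axes as they then stand; what a row does not reach is not made up. A row lasts 1/8 s, in which the tool goes at most 62.5 mm and 10.7 degrees, less where a joint would pass 70% of its speed; a pose out of reach is approached as far as the arm can. A call is refused whole if a number of a shift passes 6.25 or a number of a turn 10.7, either way. A call with a gripper value outside its range is refused whole. The fingers move at their own pace and stop on an object; the grip force is fixed at half the most. Time passes only in rows, so rows that do not move let the fingers close. It gives the time, the measured TCP pose, the force and the opening at its end, in the units of the state.
- get_obs(): the state, without advancing time (a new reading comes with each control period).
- viewer.get_image(name): name is "scene" or "side" or "wrist"; returns (picture, depth): 480x640x3 uint8, red, green, blue; 480x640 float32, mm along the optical axis (not along the pixel's ray), 0 where there is no reading.
- viewer.get_calibration(name): a dict with "fx", "fy", "cx", "cy" (pixels), "rvec" (rotation vector, rad) and "tvec" (3), from world to camera coordinates, as OpenCV has them. Camera axes: x right, y down, z forward; pixel columns grow to the right and rows downward; lengths in mm; the calibration is good to about 2 mm. A picture is of the moment at which its call begins: read the wrist's pose just before it. get_calibration takes no time and is no camera call; for the wrist camera it gives the pose at the moment of the call.
- ctrl.close_job(): hands the job in, once; it reports no verdict.
Trained networks look in the newest picture that a camera, given by its name, has taken for a name from the list of things; names that differ only in an ending like _2 or _b are one class to them, and where a whole thing is asked for, a point or a joint stands for the part that bears it (a point fixed in the world has none). Each returns a list of dicts, best first, with "score" (0 to 1); they miss things now and then, are a little off and sometimes report something else, mostly with a low value. They report only what shows in the picture. A call takes as long as a camera call.
- masks_of(camera, thing): "pixels" (480x640 bool, what is visible of it) and "location" ([column, row] in pixels, amid what is visible of it).
The state is a dict: "t": time; "qpos": joint angles; "qvel": joint speeds; "joint_torque": joint torques, N m; "ee_pos": TCP position; "orientation": TCP orientation; "ft_force": force on the tool from outside, world axes, zero at the start; "moment": the same for the moment, N m; "width": finger opening in mm.
Only numpy, scipy, OpenCV 4.12 (cv2) and the standard library are available. Lean on these libraries where they do the work, as an engineer would, in place of code of your own. Each camera call takes 0.05 s, during which the arm holds its last target. There are 200 camera calls.

### The job

Open the small flattening press so that a colleague can draw the rubbing out: with a fingertip against its upright tab, first swing the steel prop right out from under the lever (about a quarter turn), then press the lever's paddle all the way down to the rubber stop, which lifts the heavy steel plate. Finish while holding the paddle down with the fingers, plate still raised. Only touch and push: do not lift the lever off its fulcrum, do not touch the plate itself, and leave the other things on the bench where they are.

Things in the scene. Friction and masses are not known exactly. Their poses are not given: they have to be found in the camera images.
- press: Fixed press; origin on the table below the fulcrum rod, z up, +x to bed and plate, -x to the paddle. mm: board x -250 to 260, y -110 to 170, 12 thick; bed from x 100, y +-110, top z 72; fulcrum rod along y at z 75 between two dark cheeks (x +-18, y +-27, top z 96); black rubber stop at x -198, y 0, radius 15, top z 47, gives 5 mm at 10 N; prop pivot at x -100, y 75.
- lever: Loose aluminium lever (30 wide, 10 thick, 315 mm long, 0.28 kg) on the fulcrum rod, steel toe (short end, 86 mm past the rod) under the plate's lip. Origin on the rod's axis; its frame starts level, like the press's, though the bar slopes 0.28 rad, paddle up. Pressed, it turns 0.45 rad down to the stop (needs 4 to 11 N at the paddle); let go, it comes back up.
- lever_pad (a point): Centre of the top face of the lever's paddle (50 mm along the lever, 46 mm wide) at the long end, 200 mm from the rod. At the start it stands at press x -188, y 0, z 146 mm; on the stop at about x -200, y 0, z 57 mm.
- prop (a joint): Swing (rad) of the steel prop about its upright pivot. At 0 its post (20 mm diameter, top z 104, 75 mm from the pivot) stands under the lever's bar, just below it, and blocks it. Grows clockwise from above: tab towards press +x, post towards -x. Post clear of lever and paddle above 1.0; end stop 1.6. Starts at 0 to 0.3, stays where left (0.8 N at the tab moves it).
- prop_tab (a point): Top centre of the prop's tab, an upright steel pin 16 mm in diameter, z 24 to 98, at the other end of the prop's flat bar (16 wide, z 22 to 32), 75 mm from the pivot. In the press frame: x = -100 + 75 sin(prop), y = 75 + 75 cos(prop) mm.
- plate (a joint): Angle of the heavy steel plate (160 x 200 x 13 mm, about 3.2 kg) about its hinge along the bed's far edge (press x +255, z 75 mm), in rad: 0 lying flat on the bed, about 0.22 with the lever on its stop; it falls shut by itself.
- plate_lip (a point): Middle of the front edge of the plate's lip (70 mm wide, 8 mm thick), on its top face, above the lever's toe; at the start at press x +75, z 83 mm. Not to be touched.
- brush_jar: Bystander: white jar, 64 mm diameter, 85 mm high, with brushes to 147 mm; origin at the centre of its underside, as for all bystanders. Stands on the baseboard beside the fulcrum, press -y side.
- bronze_tripod: Bystander: small bronze three-legged vessel, 78 mm diameter, 90 mm high, on the table beyond the bed's hinge side (press +x).
- dish: Bystander: white mixing dish, 64 mm diameter, 20 mm high, on the baseboard beside the lever, -y side.
- solvent_jar: Bystander: amber jar, 52 mm diameter, 75 mm high, on the baseboard beside the bed, press +y side.
- inkstone: Bystander: dark stone slab 70 x 50 x 14 mm, on the table past the paddle end of the press (-x).
- spatula: Bystander: hand spatula lying flat on the table on the press's +y side.
- pigment_box: Bystander: clear divided box of pigments, 160 x 220 x 35 mm, to the robot's right.

How it is judged (in metres and radians):
On the way, in this order (a step that is already met when the one before it is completed fails the run):
1. the prop is swung out from under the lever, the plate still shut (value of joint prop above 1.1 rad and value of joint plate below 0.06 rad), for 0.1 s.
2. the lever is pressed down with the fingers and the plate is up (value of joint plate above 0.185 rad and contact force between the fingers and lever above 1 N), for 0.2 s.
At the end, for the whole second after the job is handed in: The fingers still press on the lever (over 1 N), the plate stands still at 0.185 rad or more (0.22 is the lever on its stop), the prop is swung out beyond 1.1 rad, and the lever still sits on its fulcrum rod (within 8 mm in height) (all of step 2 and value of joint prop above 1.1 rad and velocity of joint plate between -0.05 and 0.05 rad/s and z of lever in the frame of press between 0.067 and 0.083 m); the arm keeps its last pose, push and grip.
It fails at once if the lever is lifted or dragged off its fulcrum (over 15 mm) (distance of lever from where it was at the start of the episode above 0.015 m).
It fails at once if the robot touches the plate (contact force between any of the fingers, the arm and plate above 1 N).
It fails at once if another thing on the bench is moved by more than 20 mm (distance of any of brush_jar, bronze_tripod, dish, solvent_jar, inkstone, spatula, pigment_box from where it was at the start of the episode above 0.02 m).
It also fails if it takes over 48 s, if anything falls off the work surface, if the arm or the gripper's body presses on something with over 40 N, if the wrist force passes 120 N, or if a joint passes its speed limit or range.

## Working session

There is one attempt and no reset: what is moved stays moved. The work goes in short steps, Python scripts to look and compute and a shell command to move; the robot and the scene stay as the last step left them, time stands still between calls to the robot, and variables do not carry over. Pictures are saved under pics/ and viewed, about 8 in all and at most 12, crops included, and the job is handed in when it is done.

```bash
mkdir -p pics; cat > h.py <<'E'
import numpy as np, cv2
from workcell import get_obs, viewer, ctrl, masks_of
def cal(n):
    c=viewer.get_calibration(n); R=cv2.Rodrigues(np.array(c["rvec"],float))[0]; return c,R,np.array(c["tvec"],float).ravel()
def pts(n,depth,mask):
    c,R,t=cal(n); v,u=np.nonzero(mask&(depth>0)); z=depth[v,u]
    return (np.c_[(u-c["cx"])/c["fx"]*z,(v-c["cy"])/c["fy"]*z,z]-t)@R
def proj(n,P):
    c,R,t=cal(n); p=np.atleast_2d(P)@R.T+t
    return np.c_[c["fx"]*p[:,0]/p[:,2]+c["cx"],c["fy"]*p[:,1]/p[:,2]+c["cy"]]
def save(im,f): cv2.imwrite("pics/"+f,cv2.cvtColor(im,cv2.COLOR_RGB2BGR))
E
python3 - <<'E'
from h import *
for n in ["scene","side"]:
    im,d=viewer.get_image(n); save(im,n+"0.png")
    for th in ["press","lever","lever_pad","prop","prop_tab","plate","plate_lip","brush_jar","dish","solvent_jar","inkstone","spatula"]:
        for m in masks_of(n,th)[:1]:
            P=pts(n,d,m["pixels"])
            if len(P): print(n,th,round(m["score"],2),np.round(m["location"]),len(P),"med",np.round(np.median(P,0)),"lo",np.round(np.percentile(P,3,axis=0)),"hi",np.round(np.percentile(P,97,axis=0)))
    np.savez(n+"0.npz",im=im,d=d)
E
```

```text
scene press 0.71 [327. 266.] 11707 med [554. -78.  13.] lo [ 389. -297.    5.] hi [701. 166.  92.]
scene lever 0.9 [371. 242.] 832 med [537.  43. 119.] lo [ 472. -118.   64.] hi [587. 143. 152.]
scene lever_pad 0.83 [372. 240.] 801 med [537.  49. 119.] lo [ 476. -117.   66.] hi [582. 143. 150.]
scene prop 0.69 [356. 280.] 474 med [614.  14.  34.] lo [540. -21.  11.] hi [682.  52.  98.]
scene prop_tab 0.76 [358. 277.] 476 med [604.  20.  35.] lo [538. -19.  23.] hi [682.  55.  99.]
scene plate 0.78 [286. 223.] 2515 med [ 463. -215.   87.] lo [ 357. -305.   79.] hi [ 553. -130.   98.]
scene plate_lip 0.75 [288. 223.] 2641 med [ 463. -215.   87.] lo [ 355. -308.   76.] hi [ 554. -129.   98.]
scene brush_jar 0.7 [331. 218.] 444 med [430. -92.  85.] lo [ 381. -115.   29.] hi [448. -67. 155.]
scene dish 0.69 [382. 250.] 128 med [470.  72.  20.] lo [452.  55.  11.] hi [558.  92. 122.]
scene solvent_jar 0.67 [252. 256.] 444 med [ 591. -291.   60.] lo [ 558. -316.   16.] hi [ 602. -271.   89.]
scene inkstone 0.9 [439. 296.] 355 med [603. 249.  12.] lo [570. 216.   5.] hi [633. 280.  19.]
scen
[... 590 characters left out ...]
plate 0.6 [368. 224.] 2239 med [ 459. -208.   87.] lo [ 350. -304.   78.] hi [ 544. -124.   98.]
side plate_lip 0.85 [368. 224.] 2205 med [ 460. -208.   87.] lo [ 351. -303.   79.] hi [ 546. -125.   97.]
side brush_jar 0.72 [386. 259.] 926 med [414. -66.  77.] lo [ 385. -113.   20.] hi [441. -53. 152.]
side dish 0.57 [373. 311.] 340 med [467.  60.  24.] lo [442.  42.  15.] hi [493.  95.  32.]
side solvent_jar 0.55 [368. 225.] 2311 med [ 459. -208.   87.] lo [ 350. -306.   75.] hi [ 547. -123.   98.]
side inkstone 0.61 [311. 374.] 657 med [595. 255.  13.] lo [562. 220.   5.] hi [627. 286.  17.]
side spatula 0.8 [286. 254.] 728 med [ 703. -184.    4.] lo [ 647. -261.   -1.] hi [754.  -4.  21.]
```

View pics/scene0.png

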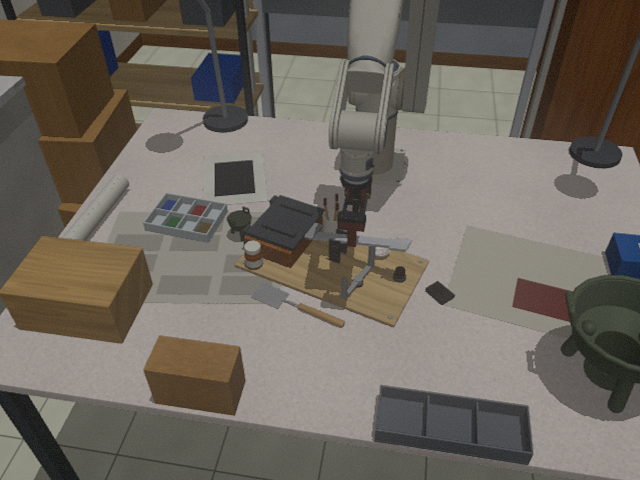

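View pics/side0.png

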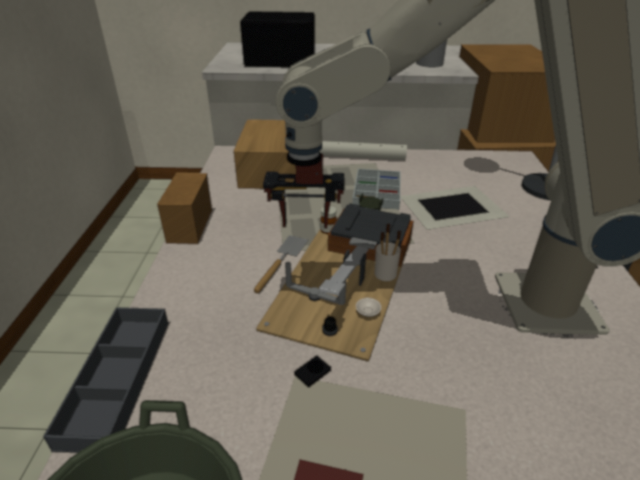

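```bash
python3 - <<'E'
from h import *
from scipy.optimize import minimize
A={}
S={}
for n in ["scene","side"]:
    im,d=viewer.get_image(n)
    hsv=cv2.cvtColor(im,cv2.COLOR_RGB2HSV)
    full=np.ones(d.shape,bool); c=pts(n,d,full); m=d>0
    H=hsv[m]
    k=(c[:,2]>5)&(c[:,2]<20)&(H[:,0]>8)&(H[:,0]<24)&(H[:,1]>80)&(H[:,2]>90)&(abs(c[:,0]-550)<220)&(abs(c[:,1]+50)<350)
    B=c[k]; r=cv2.minAreaRect(B[:,:2].astype(np.float32)); print(n,len(B),"z",np.median(B[:,2]),r)
    A[n]=B
    L=pts(n,d,masks_of(n,"lever")[0]["pixels"]); L=L[(L[:,2]>100)&(L[:,2]<156)]
    l=cv2.fitLine(L[:,:2].astype(np.float32),cv2.DIST_HUBER,0,.01,.01).ravel(); print("lever",l,np.degrees(np.arctan2(-l[1],-l[0])))
    P=pts(n,d,masks_of(n,"prop_tab")[0]["pixels"]); T=P[(P[:,2]>45)&(P[:,2]<105)]; print("tab",len(T),np.round(np.median(T,0)), "top",np.round(T[T[:,2]>85],0)[:12].tolist())
    K=pts(n,d,masks_of(n,"plate")[0]["pixels"]);K=K[(K[:,2]>78)&(K[:,2]<92)]; print("plate",cv2.minAreaRect(K[:,:2].astype(np.float32)))
    S[n]=(B,L,P)
def f(p,show=0):
    x,y,a=p; u=np.array([np.cos(a),np.sin(a)]); v=np.array([-u[1],u[0]]); o=np.array([x,y]); e=0
    for n in A:
        B,L,P=S[n]; q=(B[:,:2]-o)@np.c_[u,v]
        out=np.maximum(0,np.maximum(np.maximum(-250-q[:,0],q[:,0]-260),np.maximum(-110-q[:,1],q[:,1]-170)))
        e+=np.minimum(out,15).mean()*20
        # edges: lo x and hi y visible (towards cameras)
        s=q[abs(q[:,1]-30)<90]; e+=abs(np.percentile(s[:,0],.5)+249)*.5
        s=q[abs(q[:,0]+70)<120]; e+=abs(np.percentile(s[:,1],99.5)-169)*.5
        l=(L[:,:2]-o)@v; e+=np.median(abs(l))
        if show: print(n,np.percentile(q,[.5,99.5],axis=0).round(),np.median(l).round(1))
    return e
best=min((minimize(f,[540-20,-40,np.radians(a)],method="Nelder-Mead",options=dict(maxiter=2000,xatol=.01,fatol=.001)) for a in (-125,-115,-105)),key=lambda r:r.fun)
print(best.x,np.degrees(best.x[2]),best.fun); f(best.x,1); np.save("press.npy",best.x)
x,y,a=best.x; R=np.array([[np.cos(a),-np.sin(a)],[np.sin(a),np.cos(a)]])
for n in S:
    P=S[n][2]; T=P[(P[:,2]>45)&(P[:,2]<105)]; print(n,"tab/post press frame"); q=(P[:,:2]-[x,y])@R; print(np.c_[q,P[:,2]][P[:,2]>50].round()[::8].tolist())
    im,_=viewer.get_image(n); 
    W=lambda X:np.r_[R@np.array(X[:2])+[x,y],X[2]]
    for poly in [[(-250,-110,12),(260,-110,12),(260,170,12),(-250,170,12)],[(100,-110,72),(260,-110,72),(260,110,72),(100,110,72)],[(-18,-27,96),(18,-27,96),(18,27,96),(-18,27,96)],[(-188,-23,146),(0,-15,90),(0,15,90),(-188,23,146)]]:
        cv2.polylines(im,[proj(n,np.array([W(k) for k in poly])).round().astype(np.int32)],True,(255,0,0),1)
    cx=proj(n,W((-60,30,50)))[0].astype(int); crop=im[max(0,cx[1]-100):cx[1]+110,cx[0]-130:cx[0]+130]; save(cv2.resize(crop,None,fx=2.8,fy=2.8,interpolation=cv2.INTER_CUBIC),n+"1.png")
a=cv2.imread("pics/scene1.png");b=cv2.imread("pics/side1.png")
cv2.imwrite("pics/both1.png",cv2.resize(np.hstack([a,b]),(800,324)) if a.shape==b.shape else a)
E
```

```text
scene 6105 z 10.853366722983226 ((565.3643188476562, -77.7996826171875), (506.1754455566406, 350.5042724609375), 72.22871398925781)
lever [3.1574193e-01 9.4884509e-01 5.4994421e+02 7.7956100e+01] -108.40561
tab 195 [548.  39.  76.] top [[542.0, 41.0, 103.0], [542.0, 43.0, 103.0], [541.0, 46.0, 102.0], [541.0, 49.0, 103.0], [539.0, 38.0, 96.0], [545.0, 41.0, 101.0], [544.0, 44.0, 101.0], [542.0, 46.0, 100.0], [545.0, 49.0, 103.0], [542.0, 52.0, 101.0], [543.0, 38.0, 95.0], [543.0, 41.0, 96.0]]
plate ((451.8509826660156, -212.07212829589844), (193.89219665527344, 208.1549530029297), 72.5616683959961)
side 6017 z 11.470157853338252 ((568.1043090820312, -47.907867431640625), (449.2752380371094, 344.3875427246094), 71.97467803955078)
lever [3.0579320e-01 9.5209795e-01 5.4084094e+02 7.8499512e+01] -107.80589
tab 166 [666.  -6.  67.] top [[676.0, -19.0, 96.0], [673.0, -17.0, 97.0], [670.0, -14.0, 100.0], [668.0, -18.0, 97.0], [666.0, -20.0, 95.0], [677.0, -11.0, 98.0], [675.0, -13.0, 98.0], [673.0, -13.0, 97.0], [670.0, -13.0, 97.0], [667.0, -12.0, 98.0], [665.0, -13.0, 97.0], [678.0, -11.0
[... 533 characters left out ...]
, -28.0, 57.0], [-85.0, -26.0, 55.0], [-13.0, 85.0, 94.0], [-13.0, 94.0, 95.0], [-19.0, 100.0, 98.0], [-8.0, 98.0, 87.0], [-14.0, 103.0, 89.0], [-19.0, 97.0, 79.0], [-8.0, 99.0, 72.0], [-14.0, 100.0, 70.0], [-6.0, 97.0, 58.0], [-12.0, 101.0, 59.0], [-20.0, 98.0, 52.0]]
side tab/post press frame
[[-7.0, 95.0, 96.0], [-13.0, 90.0, 97.0], [-18.0, 85.0, 97.0], [-14.0, 98.0, 88.0], [-16.0, 96.0, 86.0], [-20.0, 93.0, 86.0], [-19.0, 91.0, 82.0], [-22.0, 88.0, 81.0], [-15.0, 83.0, 72.0], [-17.0, 94.0, 68.0], [-18.0, 89.0, 65.0], [-20.0, 84.0, 63.0], [-21.0, 94.0, 58.0], [-19.0, 89.0, 52.0], [-180.0, 24.0, 144.0], [-96.0, -43.0, 62.0], [-98.0, -35.0, 58.0], [-99.0, -38.0, 55.0], [-98.0, -43.0, 51.0]]
```

View pics/side1.png

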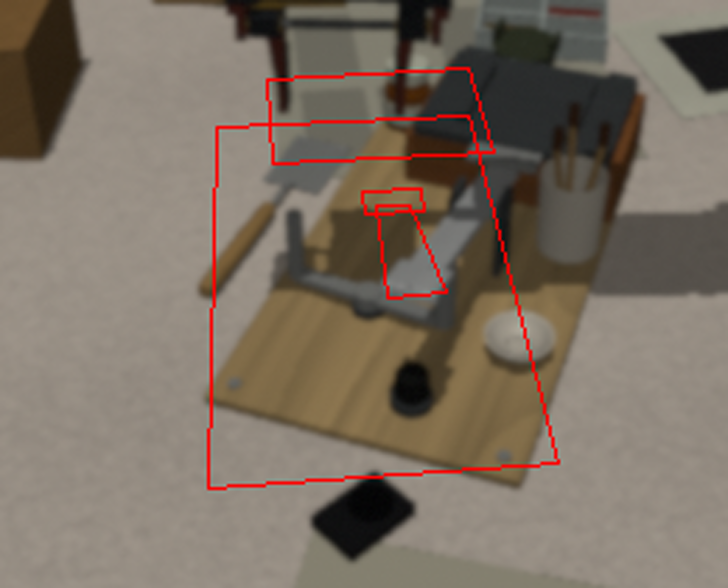

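```bash
python3 - <<'E'
from h import *
a=np.radians(-107.8); R=np.array([[np.cos(a),-np.sin(a)],[np.sin(a),np.cos(a)]])
o=np.array([500,-55.])
for n in ["scene","side"]:
    im,d=viewer.get_image(n); hsv=cv2.cvtColor(im,cv2.COLOR_RGB2HSV)
    c=pts(n,d,d>0); H=hsv[d>0]
    k=(c[:,2]>7)&(c[:,2]<17)&(H[:,0]>8)&(H[:,0]<24)&(H[:,1]>80)&(H[:,2]>80)
    q=(c[k,:2]-o)@R; q=q[(abs(q[:,0])<290)&(q[:,1]>-140)&(q[:,1]<200)]
    print(n)
    for lo in range(-80,160,30):
        s=q[(q[:,1]>lo)&(q[:,1]<lo+30),0]; print("minx@y",lo,round(np.sort(s)[2]),end=" | ")
    print()
    for lo in range(-230,60,30):
        s=q[(q[:,0]>lo)&(q[:,0]<lo+30),1]; print("y@x",lo,np.sort(s)[[2,-3]].round(),end=" | ")
    print()
    L=pts(n,d,masks_of(n,"lever")[0]["pixels"]); ql=np.c_[(L[:,:2]-o)@R,L[:,2]]
    e=ql[:,2]-(90-.2875*ql[:,0]); 
    for x0 in range(-220,0,20):
        s=ql[(ql[:,0]>x0)&(ql[:,0]<x0+20)]; 
        if len(s)>5: print("lev",x0,np.percentile(s[:,1],[5,50,95]).round(),np.median(s[:,2]).round(),len(s))
    print("minx",np.sort(ql[:,0])[:6].round())
    K=pts(n,d,masks_of(n,"plate")[0]["pixels"]);K=K[(K[:,2]>78)&(K[:,2]<95)];qk=(K[:,:2]-o)@R; print("plate",np.percentile(qk,[1,99],axis=0).round())
    P=pts(n,d,masks_of(n,"prop_tab")[0]["pixels"]); qp=np.c_[(P[:,:2]-o)@R,P[:,2]]; t=qp[(qp[:,1]>110)&(qp[:,2]>45)]; print("tab",t.min(0).round(),np.median(t,0).round(),t.max(0).round(),len(t))
    t=qp[(qp[:,1]<40)&(qp[:,2]>45)&(qp[:,2]<98)]; print("post",np.median(t,0).round(),len(t))
    J=c[(c[:,2]>18)&(c[:,2]<50)&(H[:,2]<45)]; qj=np.c_[(J[:,:2]-o)@R,J[:,2]]; qj=qj[np.hypot(qj[:,0]+198,qj[:,1])<45]; print("stop",np.median(qj,0).round(),len(qj))
E
```

```text
scene
minx@y -80 -248 | minx@y -50 -249 | minx@y -20 -250 | minx@y 10 -249 | minx@y 40 -249 | minx@y 70 -250 | minx@y 100 -250 | minx@y 130 -250 | 
y@x -230 [-102.  173.] | y@x -200 [-102.  173.] | y@x -170 [-99. 174.] | y@x -140 [-83. 173.] | y@x -110 [-37. 173.] | y@x -80 [-75. 174.] | y@x -50 [-72. 173.] | y@x -20 [-51. 172.] | y@x 10 [  1. 174.] | y@x 40 [-37. 173.] | 
lev -220 [-15.   7.  25.] 148.0 68
lev -200 [-18.   8.  26.] 144.0 94
lev -180 [-17.   6.  26.] 138.0 80
lev -160 [-96.   6.  19.] 131.0 65
lev -140 [-174.    3.   18.] 126.0 76
lev -120 [-143.    8.  149.] 120.0 82
lev -100 [-15.   8. 152.] 115.0 71
lev -80 [-141.    5.   19.] 109.0 57
lev -60 [-143.  -46.   -2.] 56.0 16
lev -40 [-134.   11.   19.] 96.0 37
lev -20 [-22.   0.  21.] 92.0 64
minx [-215. -214. -214. -214. -214. -214.]
plate [[ 72. -95.]
 [253. 104.]]
tab [-101.  147.   45.] [-94. 156.  78.] [-84. 163. 102.] 95
post [-111.   10.   72.] 87
stop [-196.   -8.   44.] 1
side
minx@y -80 -251 | minx@y -50 -250 | minx@y -20 -252 | minx@y 10 -251 | minx@y 40 -251 | minx@y 70 -252 | minx@y 100 -251 | minx@y 130 -251 | 
y@x -230 [-108.  167.] | y@x -200 [-108.  168.] | y@x -170 [-107.  167.] | y@x -140 [-108.  168.] | y@x -110 [-108.  168.] | y@x -80 [-108.  147.] | y@x -50 [-107.  167.] | y@x -20 [-107.  168.] | y@x 10 [ 59. 167.] | y@x 40 [ 58. 167.] | 
lev -220 [-22.  -3.  19.] 149.0 114
lev -200 [-22.  -1.  20.] 145.0 88
lev -180 [-21.   0.  19.] 140.0 71
lev -160 [-15.  -2.  13.] 133.0 53
lev -140 [-15.  -1.  13.] 128.0 51
lev -120 [-15.  -1.  13.] 122.0 49
lev -100 [-15.  -3.  13.] 116.0 46
lev -80 [-15.  -3.  11.] 111.0 45
lev -60 [-15.  -2.  13.] 105.0 43
lev -40 [-15.  -2.  12.] 100.0 44
lev -20 [-17.  -6.  13.] 92.0 48
minx [-215. -215. -215. -214. -214. -214.]
plate [[ 71. -99.]
 [253.  98.]]
tab [-102.  142.   45.] [-97. 147.  77.] [-90. 154.  99.] 81
post [-116.   -3.   54.] 38
stop [-207.   -2.   38.] 205
```

```bash
cat >> h.py <<'E'
from scipy.spatial.transform import Rotation as Ro
A=np.radians(-107.8); U=np.array([np.cos(A),np.sin(A),0]); V=np.array([-U[1],U[0],0]); O=np.array([500,-54.5,0])
def W(x,y,z): return O+x*U+y*V+[0,0,z]
def state():
    s=get_obs(); p=np.array(s["ee_pos"]); R=Ro.from_rotvec(s["orientation"]).as_matrix()
    q=p-O; print("t",round(s["t"],2),"press xyz",np.round([q@U,q@V,p[2]],1),"F",np.round(s["ft_force"],1),"w",round(s["width"],1),"q6",round(s["qpos"][5],2),"tool x.u",round(R[:,0]@U,3),"y.u",round(R[:,1]@U,3),"zz",R[2,2].round(4)); return p,R
def path(R,*w):  # deltas in cm in tool axes between successive press-frame points
    for a,b in zip(w[:-1],w[1:]): print(np.round(R.T@(np.array(b)-a)/10,2))
E
python3 - <<'E'
from h import *
p,R=state(); print(R.round(3))
print("turn", [round(np.degrees(np.arctan2(s*U@R[:,1],s*U@R[:,0])),1) for s in (1,-1)])
a=np.arctan2(-U@R[:,1],-U@R[:,0]); 
for s in (-1,1):
    a=np.arctan2(s*U@R[:,1],s*U@R[:,0]); R2=R@Ro.from_rotvec([0,0,a]).as_matrix(); print(s); path(R,p,W(-133,150,222)); path(R2,p,W(-133,150,222))
    pts_=[W(-133,150,55)]
    for q in np.arange(0.1,1.46,.15):
        d=12/1; t=np.array([np.cos(q),-np.sin(q)]); 
        sx=min((13.5)/max(abs(t[0]),1e-6),10/max(abs(t[1]),1e-6))+8.5  # finger box + pin radius
        f=np.array([-100+75*np.sin(q),75+75*np.cos(q)])-sx*t; pts_.append(W(*f,55)); print(q.round(2),f.round())
    path(R2,*pts_)
E
```

```text
t 2.2 press xyz [-90.1 102.3 222.7] F [-0.   0.   0.4] w 87.8 q6 -0.02 tool x.u -0.306 y.u 0.952 zz -1.0
[[ 1. -0.  0.]
 [-0. -1. -0.]
 [ 0.  0. -1.]]
turn [np.float64(107.8), np.float64(-72.2)]
-1
[ 5.85 -2.63  0.07]
[4.29 4.77 0.07]
0.1 [-114.  152.]
0.25 [-103.  153.]
0.4 [-92. 153.]
0.55 [-82. 152.]
0.7 [-70. 148.]
0.85 [-58. 141.]
1.0 [-48. 133.]
1.15 [-39. 123.]
1.3 [-33. 113.]
1.45 [-28. 102.]
[-1.85  0.18  0.  ]
[-1.13  0.14  0.  ]
[-1.11 -0.01  0.  ]
[-1.06 -0.14  0.  ]
[-1.15 -0.38  0.  ]
[-1.2 -0.7  0. ]
[-1.01 -0.82  0.  ]
[-0.84 -0.93  0.  ]
[-0.67 -1.01 -0.  ]
[-0.5  -1.08 -0.  ]
1
[ 5.85 -2.63  0.07]
[-4.29 -4.77  0.07]
0.1 [-114.  152.]
0.25 [-103.  153.]
0.4 [-92. 153.]
0.55 [-82. 152.]
0.7 [-70. 148.]
0.85 [-58. 141.]
1.0 [-48. 133.]
1.15 [-39. 123.]
1.3 [-33. 113.]
1.45 [-28. 102.]
[ 1.85 -0.18  0.  ]
[ 1.13 -0.14  0.  ]
[1.11 0.01 0.  ]
[1.06 0.14 0.  ]
[1.15 0.38 0.  ]
[1.2 0.7 0. ]
[1.01 0.82 0.  ]
[0.84 0.93 0.  ]
[ 0.67  1.01 -0.  ]
[ 0.5   1.08 -0.  ]
```

```bash
python3 -m inch '[{"az":-10.3,"jaw":0},{"az":-10.3,"jaw":0},{"az":-10.3,"jaw":0},{"az":-10.3,"jaw":0},{"az":-10.3,"jaw":0},{"az":-10.3,"jaw":0},{"az":-10.4,"jaw":0},{"tx":2.1,"ty":2.4,"jaw":0},{"tx":2.2,"ty":2.4,"jaw":0},{"jaw":0}]'
python3 -m inch '[{"tz":4,"jaw":0},{"tz":4,"jaw":0},{"tz":3,"jaw":0},{"jaw":0}]'
python3 - <<'E'
from h import *
state()
n="side"
ims=[]
for n in ("side","scene"):
    im,d=viewer.get_image(n); P=pts(n,d,masks_of(n,"prop_tab")[0]["pixels"]); q=P-O; q=np.c_[q@U,q@V,P[:,2]]; t=q[(q[:,1]>110)&(q[:,2]>45)&(q[:,2]<105)]; print(n,"tab",np.median(t,0).round() if len(t) else None,len(t))
    c=proj(n,W(-110,130,80))[0].astype(int); ims.append(cv2.resize(im[c[1]-75:c[1]+75,c[0]-50:c[0]+50],(400,600),interpolation=cv2.INTER_CUBIC))
save(np.hstack(ims),"near.png")
E
```

```text
t 2.2 press xyz [-90.1 102.3 222.7] F [-0.   0.   0.4] w 87.8 q6 -0.02 tool x.u -0.306 y.u 0.952 zz -1.0
side tab [-97. 147.  76.] 116$[0]: bad value
$[0]: bad value
Traceback (most recent call last):
IndexError: list index out of range
```

```bash
python3 -m inch '[{"tx":0,"ty":0,"tz":0,"ax":0,"ay":0,"az":-10.3,"jaw":0},{"tx":0,"ty":0,"tz":0,"ax":0,"ay":0,"az":-10.3,"jaw":0},{"tx":0,"ty":0,"tz":0,"ax":0,"ay":0,"az":-10.3,"jaw":0},{"tx":0,"ty":0,"tz":0,"ax":0,"ay":0,"az":-10.3,"jaw":0},{"tx":0,"ty":0,"tz":0,"ax":0,"ay":0,"az":-10.3,"jaw":0},{"tx":0,"ty":0,"tz":0,"ax":0,"ay":0,"az":-10.3,"jaw":0},{"tx":0,"ty":0,"tz":0,"ax":0,"ay":0,"az":-10.4,"jaw":0},{"tx":2.1,"ty":2.4,"tz":0,"ax":0,"ay":0,"az":0,"jaw":0},{"tx":2.2,"ty":2.4,"tz":0,"ax":0,"ay":0,"az":0,"jaw":0},{"tx":0,"ty":0,"tz":0,"ax":0,"ay":0,"az":0,"jaw":0}]'
python3 -c "
from h import *
state()"
```

```text
t: 3.65
ee_pos: [685.2, 27.1, 222.4]
orientation: [2.537, 1.852, 0.001]
ft_force: [-0.7, 0.4, 0.4]
width: 0.6
t 3.65 press xyz [-134.3  151.4  222.4] F [-0.7  0.4  0.4] w 0.6 q6 -1.24 tool x.u -1.0 y.u -0.001 zz -1.0
```

```bash
python3 -m inch '[{"tx":0,"ty":0,"tz":4,"ax":0,"ay":0,"az":0,"jaw":0},{"tx":0,"ty":0,"tz":4,"ax":0,"ay":0,"az":0,"jaw":0},{"tx":0,"ty":0,"tz":3,"ax":0,"ay":0,"az":0,"jaw":0},{"tx":0,"ty":0,"tz":0,"ax":0,"ay":0,"az":0,"jaw":0}]'
python3 - <<'E'
from h import *
state()
ims=[]
for n in ("side","scene"):
    im,d=viewer.get_image(n)
    c=proj(n,W(-110,130,80))[0].astype(int); ims.append(cv2.resize(im[c[1]-75:c[1]+75,c[0]-50:c[0]+50],(400,600),interpolation=cv2.INTER_CUBIC))
save(np.hstack(ims),"near.png")
E
```

```text
t: 4.15
ee_pos: [681.1, 25.9, 110.1]
orientation: [-2.536, -1.849, 0.008]
ft_force: [-0.5, -0.3, -0.3]
width: 0.4
t 4.15 press xyz [-131.9  147.9  110.1] F [-0.5 -0.3 -0.3] w 0.4 q6 -1.24 tool x.u -1.0 y.u 0.0 zz -1.0
```

View pics/near.png

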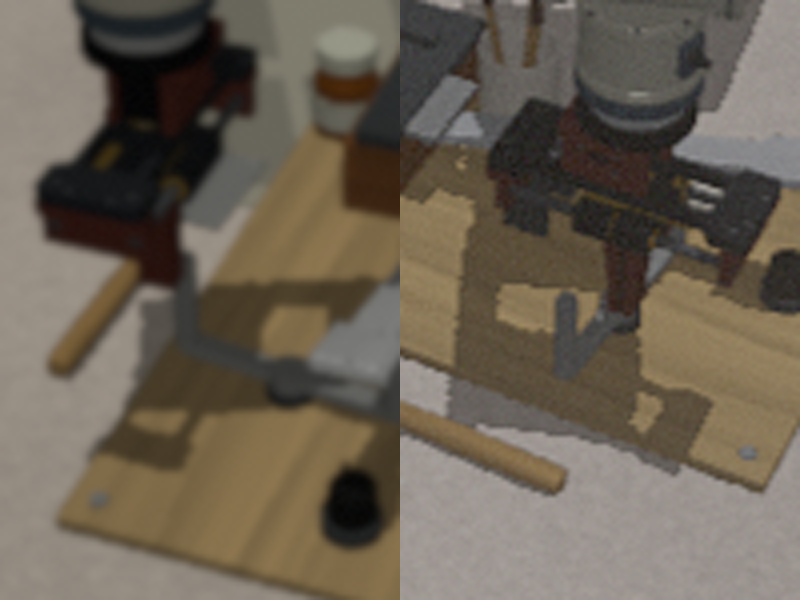

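The closed fingertip stands on the −x side of the tab: the tab is at about (565,330) in the right half and the finger at about (625,290), so it's clear to go down. Descending and starting the push.

```bash
python3 -m inch '[{"tx":0,"ty":0.3,"tz":3,"ax":0,"ay":0,"az":0,"jaw":0},{"tx":0,"ty":0.2,"tz":2.5,"ax":0,"ay":0,"az":0,"jaw":0},{"tx":-1.0,"ty":0,"tz":0,"ax":0,"ay":0,"az":0,"jaw":0},{"tx":-1.0,"ty":0,"tz":0,"ax":0,"ay":0,"az":0,"jaw":0},{"tx":-1.0,"ty":0,"tz":0,"ax":0,"ay":0,"az":0,"jaw":0},{"tx":-1.1,"ty":0,"tz":0,"ax":0,"ay":0,"az":0,"jaw":0},{"tx":-1.0,"ty":-0.15,"tz":0,"ax":0,"ay":0,"az":0,"jaw":0},{"tx":0,"ty":0,"tz":0,"ax":0,"ay":0,"az":0,"jaw":0}]'
python3 - <<'E'
from h import *
state()
for n in ("side","scene"):
    im,d=viewer.get_image(n)
    for m in masks_of(n,"prop_tab")[:1]:
        P=pts(n,d,m["pixels"]); q=P-O; q=np.c_[q@U,q@V,P[:,2]]; t=q[(q[:,1]>90)&(q[:,2]>40)&(q[:,2]<105)]; print(n,"tab",np.median(t,0).round() if len(t) else None,len(t))
E
```

```text
t: 5.25
ee_pos: [671.3, -24.4, 57.9]
orientation: [2.539, 1.85, -0.0]
ft_force: [-0.1, -0.7, 0.3]
width: 0.4
t 5.25 press xyz [-81.1 153.9  57.9] F [-0.1 -0.7  0.3] w 0.4 q6 -1.31 tool x.u -1.0 y.u 0.001 zz -1.0
side tab [-67. 137.  66.] 78
scene tab [-62. 149.  63.] 45
```

```bash
python3 -m inch '[{"tx":-1.1,"ty":-0.5,"tz":0,"ax":0,"ay":0,"az":0,"jaw":0},{"tx":-1.2,"ty":-0.7,"tz":0,"ax":0,"ay":0,"az":0,"jaw":0},{"tx":-1.0,"ty":-0.8,"tz":0,"ax":0,"ay":0,"az":0,"jaw":0},{"tx":-0.9,"ty":-1.0,"tz":0,"ax":0,"ay":0,"az":0,"jaw":0},{"tx":-0.6,"ty":-1.0,"tz":0,"ax":0,"ay":0,"az":0,"jaw":0},{"tx":-0.4,"ty":-0.9,"tz":0,"ax":0,"ay":0,"az":0,"jaw":0},{"tx":0,"ty":0,"tz":0,"ax":0,"ay":0,"az":0,"jaw":0}]'
python3 - <<'E'
from h import *
state()
ims=[]
for n in ("side","scene"):
    im,d=viewer.get_image(n)
    for m in masks_of(n,"prop_tab")[:1]:
        P=pts(n,d,m["pixels"]); q=P-O; q=np.c_[q@U,q@V,P[:,2]]
        for nm,k in (("tab",q[:,0]>-75),("post",q[:,0]<-120)):
            t=q[k&(q[:,2]>40)&(q[:,2]<105)]; print(n,nm,np.median(t,0).round() if len(t) else None,len(t))
    c=proj(n,W(-80,90,70))[0].astype(int); ims.append(cv2.resize(im[c[1]-75:c[1]+75,c[0]-50:c[0]+50],(400,600),interpolation=cv2.INTER_CUBIC))
save(np.hstack(ims),"swung.png")
E
```

```text
t: 6.32
ee_pos: [607.9, -57.9, 57.6]
orientation: [-2.538, -1.85, 0.001]
ft_force: [0.7, -0.2, -0.4]
width: 0.5
t 6.33 press xyz [-29.8 103.8  57.6] F [ 0.7 -0.2 -0.4] w 0.5 q6 -1.37 tool x.u -1.0 y.u 0.0 zz -1.0
side tab [-30.  81.  74.] 114
side post [-181.   65.   79.] 193
scene tab [-38. 109.  57.] 2
scene post [-177.   77.   79.] 136
```

View pics/swung.png

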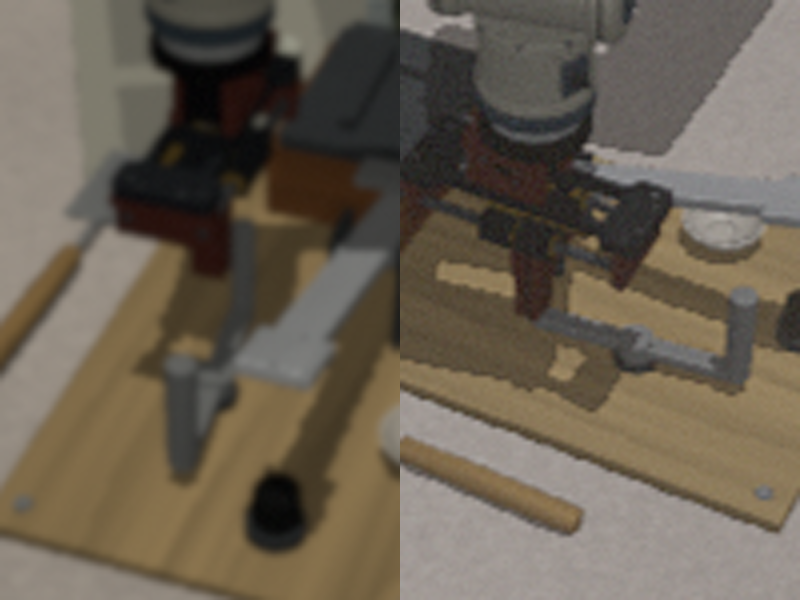

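The prop is swung parallel to the lever: tab at press (−30,~83), post at (−178,~70), so prop ≈ 1.4–1.5 rad. Now moving over to the paddle.

```bash
python3 -m inch '[{"tx":0,"ty":1.5,"tz":0,"ax":0,"ay":0,"az":0,"jaw":0},{"tx":0,"ty":0.5,"tz":2,"ax":0,"ay":0,"az":0,"jaw":0},{"tx":0,"ty":0,"tz":-5,"ax":0,"ay":0,"az":0,"jaw":0},{"tx":0,"ty":0,"tz":-6,"ax":0,"ay":0,"az":0,"jaw":0},{"tx":0,"ty":0,"tz":-5,"ax":0,"ay":0,"az":0,"jaw":0},{"tx":4,"ty":-3.1,"tz":0,"ax":0,"ay":0,"az":0,"jaw":0},{"tx":4,"ty":-3.1,"tz":0,"ax":0,"ay":0,"az":0,"jaw":0},{"tx":4,"ty":-3.1,"tz":0,"ax":0,"ay":0,"az":0,"jaw":0},{"tx":4,"ty":-3.1,"tz":0,"ax":0,"ay":0,"az":0,"jaw":0},{"tx":0,"ty":0,"tz":2,"ax":0,"ay":0,"az":0,"jaw":0},{"tx":0,"ty":0,"tz":0,"ax":0,"ay":0,"az":0,"jaw":0}]'
python3 - <<'E'
from h import *
p,R=state()
th0=np.arctan2(146-75,-188*-1)
r=np.hypot(188,71)
for k in np.linspace(0,.45,6): print(k.round(2),(-r*np.cos(th0-k)).round(1),(75+r*np.sin(th0-k)).round(1))
for n in ("side","scene"):
    im,d=viewer.get_image(n); P=pts(n,d,masks_of(n,"lever")[0]["pixels"]); q=P-O; q=np.c_[q@U,q@V,P[:,2]]; t=q[(q[:,0]<-170)&(q[:,0]>-220)&(abs(q[:,1])<40)]; print(n,"paddle",np.percentile(t,[3,50,97],axis=0).round().tolist(),len(t))
E
```

```text
t: 7.9
ee_pos: [557.8, 126.6, 175.4]
orientation: [-2.536, -1.852, 0.006]
ft_force: [-0.0, -0.5, 0.6]
width: 0.6
t 7.9 press xyz [-190.1   -0.3  175.4] F [-0.  -0.5  0.6] w 0.6 q6 -1.06 tool x.u -1.0 y.u -0.001 zz -1.0
0.0 -188.0 146.0
0.09 -193.6 128.8
0.18 -197.7 111.2
0.27 -200.1 93.3
0.36 -201.0 75.2
0.45 -200.2 57.2
side paddle [[-213.0, -22.0, 139.0], [-198.0, -1.0, 146.0], [-171.0, 21.0, 151.0]] 244
scene paddle [[-213.0, -19.0, 136.0], [-193.0, 8.0, 144.0], [-171.0, 27.0, 152.0]] 204
```

```bash
python3 -m inch '[{"tx":0,"ty":0,"tz":1.5,"ax":0,"ay":0,"az":0,"jaw":0},{"tx":0,"ty":0,"tz":1,"ax":0,"ay":0,"az":0,"jaw":0},{"tx":0.2,"ty":0,"tz":0.8,"ax":0,"ay":0,"az":0,"jaw":0},{"tx":0.25,"ty":0,"tz":0.8,"ax":0,"ay":0,"az":0,"jaw":0},{"tx":0.25,"ty":0,"tz":0.8,"ax":0,"ay":0,"az":0,"jaw":0},{"tx":0.2,"ty":0,"tz":0.8,"ax":0,"ay":0,"az":0,"jaw":0},{"tx":0.1,"ty":0,"tz":0.8,"ax":0,"ay":0,"az":0,"jaw":0},{"tx":0,"ty":0,"tz":0,"ax":0,"ay":0,"az":0,"jaw":0}]'
python3 -c "
from h import *
state()"
```

```text
t: 9.1
ee_pos: [562.2, 136.2, 112.3]
orientation: [-2.538, -1.851, -0.001]
ft_force: [-0.5, -2.2, 5.3]
width: 0.6
t 9.1 press xyz [-200.6    1.   112.3] F [-0.5 -2.2  5.3] w 0.6 q6 -1.04 tool x.u -1.0 y.u -0.0 zz -1.0
```

```bash
python3 -m inch '[{"tx":0.1,"ty":0,"tz":0.8,"ax":0,"ay":0,"az":0,"jaw":0},{"tx":0.1,"ty":0,"tz":0.8,"ax":0,"ay":0,"az":0,"jaw":0},{"tx":0,"ty":0,"tz":0.8,"ax":0,"ay":0,"az":0,"jaw":0},{"tx":0,"ty":0,"tz":0.8,"ax":0,"ay":0,"az":0,"jaw":0},{"tx":0,"ty":0,"tz":0.8,"ax":0,"ay":0,"az":0,"jaw":0},{"tx":0,"ty":0,"tz":0.8,"ax":0,"ay":0,"az":0,"jaw":0},{"tx":0,"ty":0,"tz":0.6,"ax":0,"ay":0,"az":0,"jaw":0},{"tx":0,"ty":0,"tz":0,"ax":0,"ay":0,"az":0,"jaw":0}]'
python3 -c "
from h import *
state()"
```

```text
t: 10.1
ee_pos: [563.0, 137.9, 58.8]
orientation: [2.538, 1.851, 0.001]
ft_force: [-0.6, -1.9, 4.6]
width: 0.3
t 10.1 press xyz [-202.5    1.2   58.8] F [-0.6 -1.9  4.6] w 0.3 q6 -1.04 tool x.u -1.0 y.u 0.0 zz -1.0
```

Nearly on the stop. Pressing a few mm further into the rubber, then checking the plate.

```bash
python3 -m inch '[{"tx":0,"ty":0,"tz":0.2,"ax":0,"ay":0,"az":0,"jaw":0},{"tx":0,"ty":0,"tz":0.2,"ax":0,"ay":0,"az":0,"jaw":0},{"tx":0,"ty":0,"tz":0.1,"ax":0,"ay":0,"az":0,"jaw":0},{"tx":0,"ty":0,"tz":0,"ax":0,"ay":0,"az":0,"jaw":0},{"tx":0,"ty":0,"tz":0,"ax":0,"ay":0,"az":0,"jaw":0}]'
python3 - <<'E'
from h import *
state()
ims=[]
for n in ("side","scene"):
    im,d=viewer.get_image(n)
    P=pts(n,d,masks_of(n,"plate")[0]["pixels"]); q=P-O; q=np.c_[q@U,q@V,P[:,2]]; t=q[(q[:,0]>120)&(q[:,0]<245)&(abs(q[:,1])<90)&(q[:,2]>75)&(q[:,2]<140)]
    c=np.polyfit(t[:,0],t[:,2],1); print(n,"plate angle",np.arctan(-c[0]).round(3),len(t))
    c=proj(n,W(-40,30,70))[0].astype(int); ims.append(cv2.resize(im[c[1]-105:c[1]+105,c[0]-70:c[0]+70],(400,600),interpolation=cv2.INTER_CUBIC))
save(np.hstack(ims),"pressed.png")
state()
E
```

```text
t: 10.72
ee_pos: [563.2, 137.7, 55.2]
orientation: [2.538, 1.851, 0.002]
ft_force: [-4.0, -4.7, 16.1]
width: 0.3
t 10.72 press xyz [-202.3    1.5   55.2] F [-4.  -4.7 16.1] w 0.3 q6 -1.04 tool x.u -1.0 y.u -0.0 zz -1.0
side plate angle 0.228 507
scene plate angle 0.23 1370
t 10.93 press xyz [-202.3    1.4   55.2] F [-3.2 -4.8 15.3] w 0.1 q6 -1.04 tool x.u -1.0 y.u -0.0 zz -1.0
```

View pics/pressed.png

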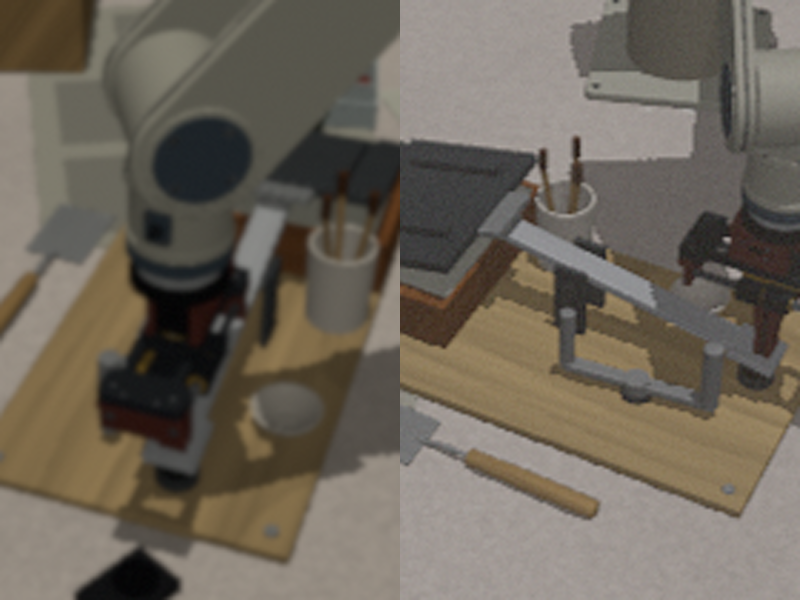

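The paddle is on the rubber stop under the fingertips (right half, ~(765,350)). The plate is raised, the toe is under the lip at ~(510,230), the prop stands parallel and clear, and the jar and dish haven't moved. Handing in.

```bash
python3 -c "
from h import *
state(); ctrl.close_job(); state()"
```

```text
t 10.93 press xyz [-202.3    1.4   55.2] F [-3.2 -4.8 15.3] w 0.1 q6 -1.04 tool x.u -1.0 y.u -0.0 zz -1.0
the job is handed in; nothing more can be done
the job is handed in; nothing more can be done
```

The press is open: I swung the prop out with the closed fingertips against its tab, then pressed the paddle down onto the rubber stop. The job was handed in at t = 10.9 s with the fingers still holding it down.

- **Plate:** raised to 0.228 rad (side camera) and 0.230 rad (scene camera); the limit is 0.185.
- **Finger force:** the wrist force on the paddle was about 15 N upwards, with 5–6 N sideways.
- **Fingertip height:** steady at 55 mm, about 2 mm below the paddle's nominal height on the stop, so the rubber is slightly compressed.
- **Prop:** about 1.4–1.5 rad, estimated before the lever was pressed; the last picture still shows it clear.
- **Not measured:** I only checked by eye that the lever sits on its rod and that the things in view (jar, dish, spatula) had not moved.

**Problems along the way:** My first fit of the press pose was wrong, and I redid it before moving. The first move call was refused because its rows were incomplete, and the arm did not move. The two cameras disagreed by 5–12 mm across the press on the tab and post positions, so I used a value between them.

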